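# Tip the four-way rack to its microtube side and set it against the block heater

### The job

Samples are about to come out of the block heater and need a microtube rack in front of it. By pushing only, tip the standing four-way rack over so that it lies with its microtube side (the side with 4 rows of 8 small holes) facing up, and then slide it along the bench until its long side lies flush against the heater's lower front face, centred on it to within about a finger's width. Do not grip or lift the rack, do not shove the heater, and leave everything else where it stands.

Things in the scene. Friction and masses are not known exactly. Their poses are not given: they have to be found in the camera images.
- rack: Four-way tube rack, a hollow plastic box with other holes in each long side; 0.1 to 0.21 kg, loose. It starts standing on a narrow side: 52 mm (x) by 173 mm (y), 95 mm tall (z up). Origin: centre of the side it first stands on. -x is the microtube side, +x has 3 rows of 6 holes (17 mm), +z one row of 4 big holes (30 mm). Starting yaw within 0.4 rad of facing -x to the robot.
- rack_center (a point): Centre of the rack, 47.5 mm above the bench while it stands, 26 mm when it lies on a broad side (then 52 mm high, 95 mm deep, 173 mm long). Axes as rack. Pushed near the top of a broad side, the rack tips about its other lower edge, passes its balance at about 29 degrees and falls over; the pushed side comes out on top.
- rack_micro_face (a point): Centre of the microtube side of the rack (173 x 95 mm, 4 rows of 8 small holes, 11 mm). At the start it is upright and looks roughly towards the robot.
- rack_top_face (a point): Centre of the narrow side with the 4 big holes, on top at the start. When the rack lies with the microtube side up, this side looks away from the robot, to the heater; the other long side is 95 mm nearer.
- rack_top_left (a point): Middle of the +y short edge of the side with the 4 big holes (86.5 mm along the rack's +y from rack_top_face).
- rack_top_right (a point): Middle of the -y short edge of the same side (86.5 mm the other way).
- heater_front (a point): Middle of the upright lower front face (184 mm wide) of the block heater, 20 mm above the bench; -x looks out of the face, to the robot within 0.2 rad, y runs along it. The heater: beige bench unit, drilled block at the rear, knob on a sloping front deck; 226 mm deep, 186 wide, 156 tall, 2.6 kg, loose, beyond the rack (slides if pushed with some 15 N).
- bottle: Bystander, loose: small screw-cap reagent bottle, 44 mm across, 98 mm tall; origin at the centre of its underside. Must stay where it is.
- flask: Bystander, loose: conical flask, 83 mm across, 138 mm tall; origin at the centre of its underside. Must stay where it is.
- conical_tube: Bystander, loose: 50 ml conical tube standing on its cap, 35 mm across, 115 mm tall; origin at the centre of its underside. Must stay where it is.
- vial_a: Bystander, loose: small screw vial, 16 mm across, 32 mm tall; origin at the centre of its underside. Must stay where it is.
- vial_b: Bystander, loose: second small screw vial, 16 mm across, 32 mm tall; origin at the centre of its underside. Must stay where it is.
- timer: Bystander, loose: lab timer, 64 x 64 x 20 mm; origin at the centre of its underside. Must stay where it is.
- marker: Bystander, loose: marker pen lying down, 135 mm long, 16 mm thick; origin at the centre of its underside. Must stay where it is.
- blue_rack: Bystander, loose: small solid block rack, 40 x 60 x 28 mm; origin at the centre of its underside. Must stay where it is.

How it is judged:
On the way:
1. the rack lies on its broad side with the microtube side up (angle between rack's own x axis and vertical above 3.04 rad and height (world z) of rack_center below 0.03 m and linear speed of rack below 0.05 m/s), for 0.2 s.
At the end, for the whole second after the job is handed in: Rack at rest, flat on the bench, microtube side up (within 6 deg); both ends of the long side with the 4 big holes within 7 mm of the heater front, its middle within 25 mm of the front's middle; heater within 15 mm and other things within 20 mm of where they stood (angle between rack's own x axis and vertical above 3.04 rad and height (world z) of rack_center below 0.03 m and x of each of rack_top_left, rack_top_right in the frame of heater_front above -0.007 m and y of rack_top_face in the frame of heater_front between -0.025 and 0.025 m and distance of heater_front from where it was at the start of the episode below 0.015 m and linear speed of rack below 0.01 m/s and not (distance of any of bottle, flask, conical_tube, vial_a, vial_b, timer, marker, blue_rack from where it was at the start of the episode above 0.02 m)); the robot touches nothing.
It fails at once if the rack is lifted off the bench (height (world z) of rack_center above 0.068 m or (angle between rack's own x axis and vertical above 3 rad and height (world z) of rack_center above 0.045 m)).
It fails at once if the heater is shoved more than 15 mm (distance of heater_front from where it was at the start of the episode above 0.015 m).
It fails at once if another thing is moved more than 20 mm (distance of any of bottle, flask, conical_tube, vial_a, vial_b, timer, marker, blue_rack from where it was at the start of the episode above 0.02 m).
It also fails if it takes over 72 s, if anything falls off the work surface, if the arm or the gripper's body presses on something with over 40 N, if the wrist force passes 120 N, or if a joint passes its speed limit or range.

### The arm

A 7-joint arm with a two-finger parallel gripper is mounted at the origin on the work surface; the furniture and walls round the work are solid. World frame = base frame: x ahead of the robot, y to its left, z up, the work surface at z = 0. Lengths are in m, angles in rad, forces in N, time in s.
With the tool pointing down it reaches from about 0.4 to 0.925 m from the base axis. Payload 4.1 kg.
Tool frame: the origin (TCP) lies between the finger pads; the fingertips stand r.finger_overhang ahead of it and the grasp point (between the pads) lies 8 mm behind it (r.finger_overhang is the distance from the TCP to the fingertips, in m); z points along the fingers, y is the line along which they close (so a half turn about z gives the same grasp; the last joint's range is limited). The gripper opens to 85 mm and grips with 20 to 120 N. Pads are 22 mm wide; open, the fingers measure 114 mm over their backs; the gripper's body (76 mm by 85 mm) begins 54 mm behind the grasp point. The pads swing forward as they close: fully open they stand 13 mm farther back than shut.
Start: joints at [-1.354, 0.398, 0.045, 1.537, -0.019, 1.207, -0.051], TCP at [0.202, 0.618, 0.242] pointing down, gripper open.
Joint ranges: [-2.82, 2.82], [-0.49, 2.23], [-1.37, 1.46], [0, 2.46], [-1.36, 4.5], [0.23, 2], [-2.94, 2.94]. Speed limits (rad/s): [2.57, 2.57, 3.14, 3.14, 3.14, 3.14, 3.14].

### API

Orientations are given as a 3x3 rotation matrix whose columns are the frame's x, y, z axes.
In Python, from bench import telemetry, grab_frame, job_done, r gives the robot as it stands.
- The arm moves only by the shell command python3 -m jog 'ROWS' [FORCE]. ROWS is JSON, a list of rows, each a list of 3 entries, a list of its own where there are three numbers: the shift along the tool's x, y, z in units of 0.04 m (1.0 is 0.04 m), then the turn about the tool's z in units of 6 degrees (1.0 is 6 degrees), then the finger opening in mm, from 0 to 85.4. A call has 1 to 8 rows; each row shifts and turns the commanded pose from where the row before left it, along the tool's axes as they then stand; what a row does not reach is not made up. A row lasts 1/10 s, in which the tool goes at most 50 mm and 8.59 degrees, less where a joint would pass 70% of its speed; a pose out of reach is approached as far as the arm can. A call with a number of a shift or a turn outside -1 to 1 is refused whole. A call with a gripper value outside its range is refused whole. The fingers move at their own pace and stop on an object; FORCE is the grip in N (left out, the last holds). Time passes only in rows, so rows that do not move let the fingers close. It gives the time, the measured TCP pose, the force, the opening and the grip force at its end, in the units of the state.
- telemetry.sense(): the state, without advancing time (a new reading comes with each control period).
- grab_frame(name): name is "side" or "top" or "wrist"; returns a dict with "color" (400x640x3 uint8, red, green, blue), "z_map" (400x640 float32, m along the optical axis (not along the pixel's ray), 0 where there is no reading), "vertical_fov" (degrees; the focal length in pixels is half the picture's height over the tangent of half this angle, whatever the lens; pixels are square), "cx", "cy" (the principal point, pixels), "D" ([k1, k2, p1, p2, k3] as OpenCV has them; the pictures are not rectified), "world_to_cam" (4x4, takes a point from world to camera coordinates); the wrist camera has in their place "mount" (4x4, takes a point from camera to tool coordinates, whose origin is the TCP and whose axes are the flange's). Camera axes: x right, y up, looking along -z (the intrinsics and any distortion apply to the point x, -y, -z); pixel columns grow to the right and rows downward; lengths in m; the calibration is good to about 2 mm. A picture is of the moment at which its call begins: read the wrist's pose just before it.
- job_done(): hands the job in; it is judged then, once.
The state is a dict: "time": time; "joint_positions": joint angles; "joint_velocities": joint speeds; "effort": joint torques, N m; "tool_pos": TCP position; "ee_rot": TCP orientation; "wrist_force": force on the tool from outside, world axes, zero at the start; "moment": the same for the moment, N m; "grip_width": finger opening in m; "gripper_force": force on a finger pad.
Only numpy, scipy, OpenCV 4.12 (cv2) and the standard library are available. Lean on these libraries where they do the work, as an engineer would, in place of code of your own. Each camera call takes 0.05 s, during which the arm holds its last target. There are 200 camera calls.

## Working session

There is one attempt and no reset: what is moved stays moved. The work goes in short steps, Python scripts to look and compute and a shell command to move; the robot and the scene stay as the last step left them, time stands still between calls to the robot, and variables do not carry over. Pictures are saved under pics/ and viewed, at most 10 in all, crops included, and the job is handed in when it is done.

```bash
mkdir -p pics; ls
cat > h.py <<'E'
import numpy as np, cv2
from bench import telemetry, grab_frame, r
def K(f):
    h,w=f["color"].shape[:2]; fl=h/2/np.tan(np.radians(f["vertical_fov"])/2)
    return np.array([[fl,0,f["cx"]],[0,fl,f["cy"]],[0,0,1.]])
def c2w(f,st=None):
    if "world_to_cam" in f: return np.linalg.inv(np.array(f["world_to_cam"]))
    T=np.eye(4);T[:3,:3]=st["ee_rot"];T[:3,3]=st["tool_pos"];return T@np.array(f["mount"])
def rays(f,px,st=None):
    u=cv2.undistortPoints(np.array(px,float).reshape(-1,1,2),K(f),np.array(f["D"],float)).reshape(-1,2)
    M=c2w(f,st); d=np.c_[u[:,0],-u[:,1],-np.ones(len(u))]
    return M[:3,3], d@M[:3,:3].T
def onplane(f,px,z,st=None):
    o,d=rays(f,px,st); return o+d*((z-o[2])/d[:,2])[:,None]
def cloud(f,st=None):
    h,w=f["z_map"].shape; vv,uu=np.mgrid[:h,:w]
    o,d=rays(f,np.c_[uu.ravel(),vv.ravel()],st)
    P=o+d*f["z_map"].reshape(-1,1); P[f["z_map"].ravel()==0]=np.nan
    return P.reshape(h,w,3)
def save(f,n): cv2.imwrite("pics/"+n,f["color"][:,:,::-1])
E
python3 - <<'E'
from h import *
s=telemetry.sense(); print(s["time"],s["tool_pos"],np.round(s["ee_rot"],3),s["grip_width"],r.finger_overhang)
for n in("side","top"):
    f=grab_frame(n); save(f,n+"0.png"); print(n,np.round(c2w(f),2).tolist(),(f["z_map"]>0).mean(),f["D"])
E
```

```text
pics
0.0 [0.20169166 0.61727697 0.24125159] [[-0.951  0.311 -0.   ]
 [ 0.311  0.951 -0.002]
 [-0.    -0.002 -1.   ]] 0.08577312286746579 0.011
side [[0.98, 0.08, -0.2, 0.36], [-0.21, 0.39, -0.9, -0.85], [0.0, 0.92, 0.39, 0.47], [0.0, 0.0, 0.0, 1.0]] 0.95175 [-0.02449525  0.          0.          0.          0.        ]
top [[0.03, 0.99, -0.14, 0.44], [-1.0, 0.02, -0.02, 0.02], [-0.02, 0.14, 0.99, 1.03], [0.0, 0.0, 0.0, 1.0]] 0.9959296875 [-0.08228093  0.          0.          0.          0.        ]
```

View pics/top0.png

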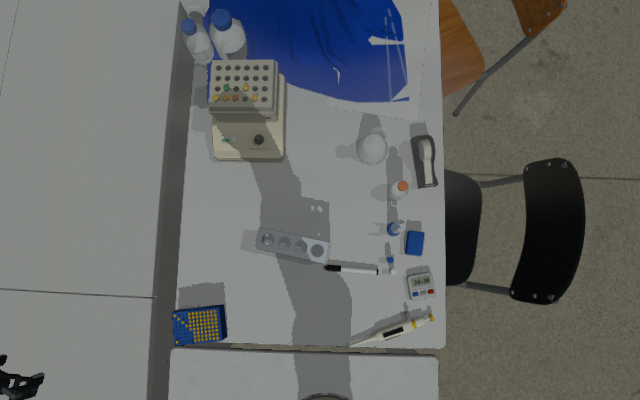

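View pics/side0.png

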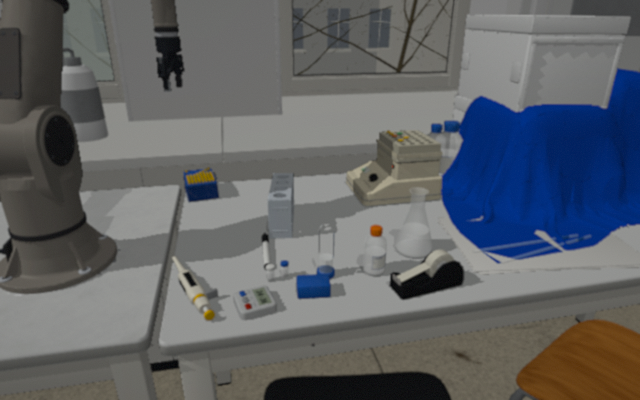

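The top view shows the rack (257..330, 228..262), the heater front edge near row 158 (columns 213..284), and the marker's tip touching the area right of the rack at (327,267). The side view shows the rack at (282,205) with the heater beyond at (400,170).

Run:
```python
from h import *
f=grab_frame("top"); P=cloud(f); np.save("top.npy",P)
# rack top
m=(abs(P[:,:,2]-.095)<.012); m[:215]=0;m[275:]=0;m[:,:240]=0;m[:,345:]=0
m=cv2.morphologyEx(m.astype('uint8'),cv2.MORPH_CLOSE,np.ones((9,9)))
Q=P[m>0];Q=Q[abs(Q[:,2]-.095)<.012]
print(len(Q),np.median(Q[:,2]))
ys,xs=np.nonzero(m); W=onplane(f,np.c_[xs,ys],np.median(Q[:,2]))
rc=cv2.minAreaRect((W[:,:2]*1000).astype('float32')); print("rack",rc,cv2.boxPoints(rc).tolist())
# heater profile along x, columns 230,250,265
for c in (220,235,250,265,278):
    print(c,[tuple(np.round(P[rr,c]*1000).astype(int)) for rr in range(130,168,3)])
# heights map of bench objects
for n,(c,rr) in dict(flask=(372,150),bottle=(402,187),tube=(395,230),va=(390,260),vb=(393,272),timer=(420,287),blue=(415,243),mk0=(327,267),mk1=(378,272),deck=(200,325)).items():
    print(n,np.round(P[rr,c],3))
```

```text
1155 0.09353060681623715
rack ((475.6075439453125, 92.00790405273438), (173.04537963867188, 52.00931930541992), 79.37596130371094) [[434.09698486328125, 11.762702941894531], [485.21478271484375, 2.1740646362304688], [517.1181030273438, 172.25311279296875], [466.00030517578125, 181.84173583984375]]
220 [(np.int64(761), np.int64(288), np.int64(58)), (np.int64(754), np.int64(289), np.int64(56)), (np.int64(747), np.int64(289), np.int64(53)), (np.int64(740), np.int64(289), np.int64(51)), (np.int64(734), np.int64(290), np.int64(44)), (np.int64(726), np.int64(290), np.int64(42)), (np.int64(719), np.int64(290), np.int64(41)), (np.int64(712), np.int64(290), np.int64(38)), (np.int64(703), np.int64(289), np.int64(39)), (np.int64(695), np.int64(289), np.int64(40)), (np.int64(692), np.int64(293), np.int64(22)), (np.int64(690), np.int64(299), np.int64(-2)), (np.int64(682), np.int64(299), np.int64(-3))]
235 [(np.int64(761), np.int64(249), np.int64(61)), (np.int64(754), np.int64(250), np.int64(56)), (np.int64(746), np.int64(249), np.int64(57)), (np.int64(740), np.int64(250), np.int64(50)), (np.int64
[... 1781 characters left out ...]
, np.int64(50)), (np.int64(735), np.int64(140), np.int64(49)), (np.int64(729), np.int64(141), np.int64(43)), (np.int64(722), np.int64(141), np.int64(40)), (np.int64(714), np.int64(141), np.int64(39)), (np.int64(706), np.int64(140), np.int64(39)), (np.int64(699), np.int64(140), np.int64(36)), (np.int64(695), np.int64(142), np.int64(21)), (np.int64(692), np.int64(144), np.int64(2)), (np.int64(684), np.int64(144), np.int64(1))]
flask [ 0.712 -0.094  0.076]
bottle [ 0.618 -0.163  0.096]
tube [ 0.521 -0.156  0.037]
va [ 0.447 -0.146  0.03 ]
vb [ 0.418 -0.152  0.034]
timer [ 0.383 -0.223  0.018]
blue [ 0.491 -0.209  0.024]
mk0 [0.426 0.009 0.017]
mk1 [ 0.417 -0.12  -0.001]
deck [0.279 0.31  0.053]
```

Run:
```python
from h import *
f=grab_frame("side"); P=cloud(f)
im=cv2.resize(f["color"][150:240,240:460],None,fx=3.5,fy=3.5,interpolation=cv2.INTER_CUBIC)
cv2.imwrite("pics/side_c.png",im[:,:,::-1])
# heater points front: plan outline at z<0.04
Q=P[150:240,330:460].reshape(-1,3); 
for lo,hi in((.006,.015),(.015,.025),(.025,.035),(.035,.045),(.045,.06)):
    q=Q[(Q[:,2]>lo)&(Q[:,2]<hi)]; 
    if len(q): print(lo,len(q),q[:,:2].min(0),q[np.argmin(q[:,0])],q[np.argmin(q[:,1])])
```

```text
0.006 1161 [ 0.67277311 -0.09346127] [0.67277311 0.41966734 0.00679037] [ 0.84018786 -0.09346127  0.00823378]
0.015 466 [ 0.67297383 -0.09019103] [0.67297383 0.42105232 0.01647774] [ 0.69596542 -0.09019103  0.02294022]
0.025 490 [ 0.6717364  -0.12212918] [0.6717364  0.41656034 0.02817694] [ 0.76095583 -0.12212918  0.03268832]
0.035 835 [ 0.67220739 -0.13731687] [0.67220739 0.41922805 0.04064961] [ 0.72793373 -0.13731687  0.04461464]
0.045 1177 [ 0.67157803 -0.13505198] [0.67157803 0.41757615 0.05779683] [ 0.73531496 -0.13505198  0.04721775]
```

View pics/side_c.png

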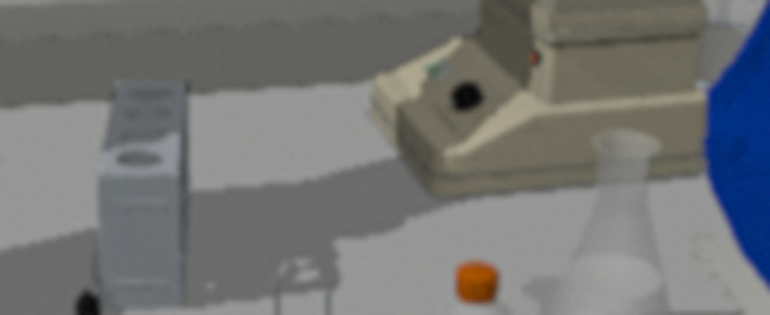

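```bash
python3 -m jog '[[[0,0,0],-1,85],[[0,0,0],-0.25,85],[[-0.55,-0.83,0],0,85],[[-0.55,-0.83,0],0,85],[[-0.55,-0.83,0],0,85],[[-0.55,-0.83,0],0,85],[[-0.55,-0.83,0],0,85],[[-0.55,-0.83,0],0,85]]'
python3 - <<'E'
from h import *
f=grab_frame("top"); P=np.load("top.npy")
# heater: points with z in deck range; front-top edge: per column, last row where z>.03
L=[];
for c in range(205,292):
    z=P[100:172,c,2]; k=np.nonzero(z>.030)[0]
    if len(k): L.append((c,100+k[-1]+.5))
L=np.array(L); W=onplane(f,L,.039); print(L[0],L[-1]); ok=(W[:,0]>.68)&(W[:,0]<.72); q=W[ok]; print(np.round(q[::4]*1000).astype(int)[:,:2].tolist())
# whole low-unit plan, z>.03 : widths by row
for rr in (120,130,140,150,154):
    k=np.nonzero(P[rr,200:300,2]>.03)[0]+200; a=onplane(f,[(k[0]-.5,rr),(k[-1]+.5,rr)],np.nanmedian(P[rr,k,2])); print(rr,np.round(a*1000).tolist())
E
```

```text
time: 1.0
tool_pos: [0.2955, 0.3962, 0.2424]
ee_rot: [[-0.983, 0.185, 0.0], [0.185, 0.983, 0.0], [-0.0, 0.0, -1.0]]
wrist_force: [0.5, -0.0, 1.8]
grip_width: 0.0849
gripper_force: 0.0
[208.  111.5] [284.  131.5]
[[705, 308], [692, 296], [692, 286], [692, 276], [692, 265], [692, 255], [692, 245], [690, 234], [693, 224], [693, 214], [691, 203], [693, 193], [694, 183], [694, 173], [694, 163], [694, 152], [692, 142], [697, 132]]
120 [[781.0, 307.0, 75.0], [784.0, 123.0, 75.0]]
130 [[760.0, 310.0, 60.0], [763.0, 126.0, 60.0]]
140 [[737.0, 308.0, 50.0], [740.0, 126.0, 50.0]]
150 [[714.0, 310.0, 39.0], [717.0, 127.0, 39.0]]
154 [[703.0, 306.0, 39.0], [707.0, 129.0, 39.0]]
```

The side crop shows the rack's end at left and the heater's beige lower front, with its bottom corner around crop px (435,190). The heater front middle is about (0.693, 0.217), with yaw of about 0.015.

```bash
python3 -m jog '[[[-0.55,-0.83,0],0,85],[[-0.55,-0.83,0],0,85],[[-0.55,-0.83,0],0,85],[[-0.55,-0.83,0],0,85],[[-0.55,-0.83,0],0,85],[[-0.55,-0.83,0],0,85],[[-0.55,-0.83,0],0,85],[[-0.55,-0.83,0],0,85]]'
python3 -m jog '[[[0,0,0.8],0,85],[[0,0,0.8],0,85],[[0,0,0.8],0,85],[[0,0,0.8],0,85],[[0,0,0.4],0,85],[[0,0,0],0,85]]'
```

```text
time: 1.85
tool_pos: [0.4196, 0.103, 0.2426]
ee_rot: [[-0.983, 0.185, 0.001], [0.185, 0.983, 0.001], [-0.001, 0.001, -1.0]]
wrist_force: [1.4, 0.4, -0.2]
grip_width: 0.0849
gripper_force: 0.0
time: 2.45
tool_pos: [0.4174, 0.1038, 0.0964]
ee_rot: [[-0.983, 0.185, -0.005], [0.185, 0.983, -0.002], [0.004, -0.003, -1.0]]
wrist_force: [0.4, -0.7, -0.7]
grip_width: 0.085
gripper_force: 0.0
```

```bash
python3 -m jog '[[[0,0,0.2],0,85],[[-0.3,0,0],0,85],[[-0.2,0,0],0,85],[[-0.2,0,0],0,85],[[-0.2,0,0],0,85],[[-0.2,0,0],0,85],[[0,0,0],0,85]]'
python3 - <<'E'
from h import *
f=grab_frame("side"); a=cv2.resize(f["color"][120:260,200:400],None,fx=3,fy=3)
cv2.imwrite("pics/s1.png",a[:,:,::-1]); print(telemetry.sense()["wrist_force"], r.finger_overhang)
E
```

```text
time: 3.15
tool_pos: [0.4652, 0.0963, 0.0916]
ee_rot: [[-0.983, 0.185, 0.004], [0.185, 0.983, 0.001], [-0.004, 0.002, -1.0]]
wrist_force: [-1.2, 0.2, -0.7]
grip_width: 0.0851
gripper_force: 0.2
[-0.60271803  1.15140129  0.30684626] 0.011
```

View pics/s1.png

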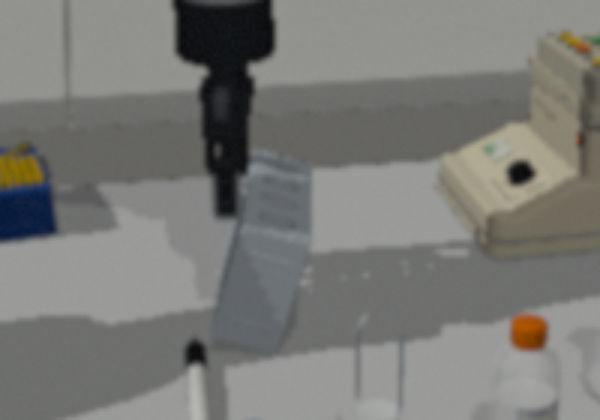

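The picture shows the rack tilting forward (about 15°) with the fingers at (228,205) on its face; the marker is untouched at (195,350). I'll keep pushing.

```bash
python3 -m jog '[[[-0.2,0,0],0,85],[[-0.2,0,0],0,85],[[-0.2,0,0],0,85],[[-0.2,0,0],0,85],[[-0.1,0,0],0,85],[[0,0,0],0,85],[[0,0,0],0,85],[[0,0,0],0,85]]'
cat > rack.py <<'E'
from h import *
def rack(f):
    P=cloud(f); z=P[:,:,2]
    m=(abs(z-.052)<.012)&(P[:,:,0]>.45)&(P[:,:,0]<.705)&(P[:,:,1]>-.08)&(P[:,:,1]<.34)
    c=f["color"].astype(int); m&=(c[:,:,2]-c[:,:,0]>3)   # bluish plastic, not beige heater
    m=cv2.morphologyEx(m.astype('uint8'),cv2.MORPH_CLOSE,np.ones((7,7)))
    m=cv2.morphologyEx(m,cv2.MORPH_OPEN,np.ones((5,5)))
    cs,_=cv2.findContours(m,cv2.RETR_EXTERNAL,cv2.CHAIN_APPROX_NONE); k=max(cs,key=cv2.contourArea)
    M=np.zeros_like(m); cv2.drawContours(M,[k],-1,1,-1); ys,xs=np.nonzero(M); h=np.nanmedian(z[ys,xs])
    W=onplane(f,np.c_[xs,ys],h)[:,:2]
    (cx,cy),s,_=rc=cv2.minAreaRect((W*1000).astype('float32')); B=cv2.boxPoints(rc)
    e=max([B[1]-B[0],B[2]-B[1]],key=np.linalg.norm); e=e*np.sign(e[1]); yaw=-np.arctan2(e[0],e[1])
    print("rack z",round(h,4),"c",cx,cy,"size",s,"yaw",round(yaw,3))
    return cx/1000,cy/1000,yaw
if __name__=="__main__":
    import sys
    f=grab_frame("top"); save(f,sys.argv[1]); rack(f)
E
python3 rack.py t2.png
```

```text
time: 4.0
tool_pos: [0.4974, 0.0898, 0.0902]
ee_rot: [[-0.983, 0.184, -0.0], [0.184, 0.983, 0.0], [0.001, 0.0, -1.0]]
wrist_force: [-0.2, 0.3, -0.6]
grip_width: 0.0849
gripper_force: 0.0
rack z 0.0502 c 539.7567138671875 31.76347541809082 size (79.34317779541016, 93.78646087646484) yaw 1.382
```

View pics/t2.png

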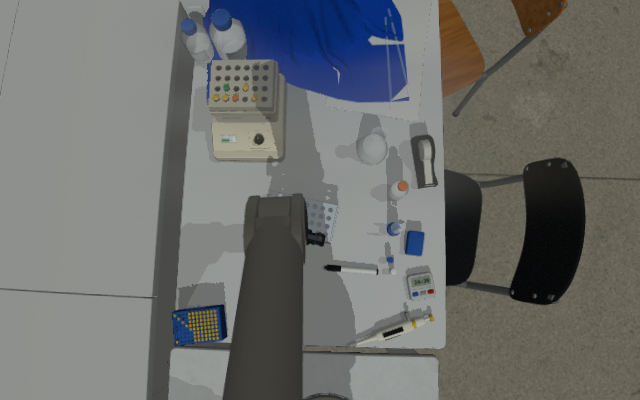

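The rack has fallen; its micro holes are visible on top at (320,215), and the arm hides the rest. I'll rise, close the fingers and go to its right end.

```bash
python3 -m jog '[[[0,0,-0.9],0,85],[[0,0,-0.6],0,60],[[-0.28,-0.7,0],0,0],[[-0.28,-0.7,0],0,0],[[-0.28,-0.7,0],0,0],[[-0.28,-0.7,0],0,0],[[-0.28,-0.65,0],0,0],[[0,0,0],0,0]]'
python3 rack.py t3.png
```

```text
time: 4.85
tool_pos: [0.5276, -0.061, 0.1507]
ee_rot: [[-0.982, 0.19, 0.001], [0.19, 0.982, -0.002], [-0.002, -0.002, -1.0]]
wrist_force: [-0.4, -0.0, -1.1]
grip_width: 0.0002
gripper_force: 0.0
rack z 0.0502 c 547.8914794921875 78.39991760253906 size (172.80722045898438, 95.23198699951172) yaw -0.186
```

View pics/t3.png

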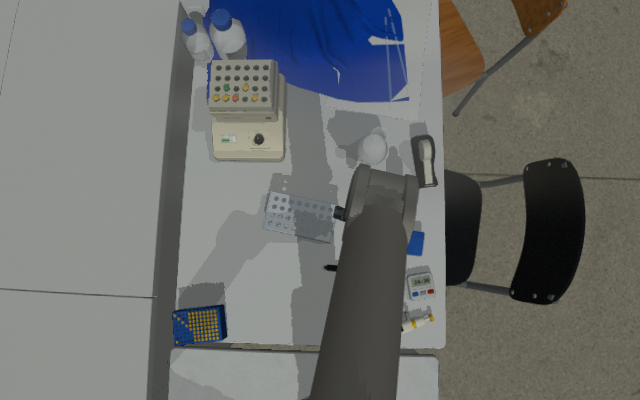

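The rack lies micro-side up: centre (0.548, 0.078), yaw -0.186. The closed gripper is at (343,213), off its right end. Next I lower it and push sideways.

```bash
python3 -m jog '[[[0,0,0.8],0,0],[[0,0,0.8],0,0],[[0,0,0.8],0,0],[[0,0,0.6],0,0],[[0,0.4,0],0,0],[[0,0.3,0],0,0],[[0,0.2,0],0,0],[[0,0.2,0],0,0]]'
python3 -m jog '[[[0,0.3,0],0,0],[[0,0.3,0],0,0],[[0,0.3,0],0,0],[[0,0.3,0],0,0],[[0,0.3,0],0,0],[[0,0.2,0],0,0],[[0,0,0],0,0]]'
python3 rack.py t4.png
```

```text
time: 5.7
tool_pos: [0.5361, -0.0118, 0.0309]
ee_rot: [[-0.983, 0.182, 0.001], [0.182, 0.983, 0.0], [-0.001, 0.0, -1.0]]
wrist_force: [-0.1, -0.3, -0.1]
grip_width: -0.0003
gripper_force: 0.4
time: 6.4
tool_pos: [0.5484, 0.0561, 0.0302]
ee_rot: [[-0.983, 0.181, 0.0], [0.181, 0.983, 0.001], [0.0, 0.001, -1.0]]
wrist_force: [0.4, 0.7, 0.1]
grip_width: -0.0001
gripper_force: 0.0
rack z 0.0503 c 568.0208740234375 197.11373901367188 size (94.3929443359375, 94.97013092041016) yaw 1.405
```

```bash
python3 -m jog '[[[0,0.3,0],0,0],[[0,0.3,0],0,0],[[0,0.3,0],0,0],[[0,0.3,0],0,0],[[0,0.15,0],0,0],[[0,0,0],0,0],[[0,-0.8,0],0,0],[[0,-0.8,0],0,0]]'
python3 -m jog '[[[0.3,-0.8,-0.3],0,40],[[0.7,-0.6,-0.5],0,85],[[0,0,0],0,85]]'
python3 rack.py t5.png
```

```text
time: 7.25
tool_pos: [0.5465, 0.0443, 0.0304]
ee_rot: [[-0.983, 0.181, 0.001], [0.181, 0.983, 0.0], [-0.001, 0.0, -1.0]]
wrist_force: [0.5, -0.6, -0.2]
grip_width: 0.0
gripper_force: 0.0
time: 7.55
tool_pos: [0.4933, -0.0079, 0.0636]
ee_rot: [[-0.982, 0.191, -0.001], [0.191, 0.982, -0.0], [0.001, -0.0, -1.0]]
wrist_force: [0.8, -0.0, -1.2]
grip_width: 0.0435
gripper_force: 0.0
rack z 0.0503 c 570.0576782226562 210.19833374023438 size (172.83828735351562, 95.50865936279297) yaw -0.155
```

View pics/t5.png

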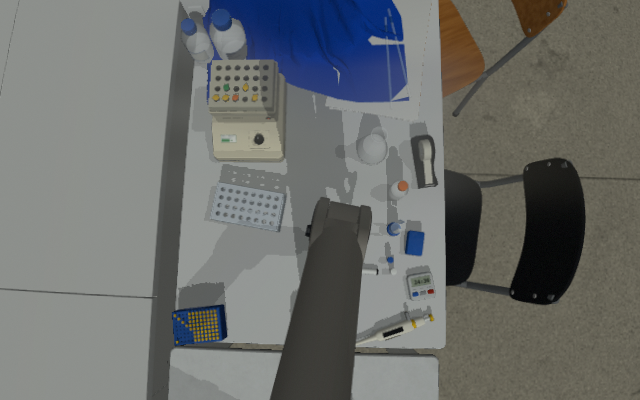

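The rack is now in front of the heater, micro-side up, at (247,206) px: centre (0.570, 0.210), yaw -0.155. Now I go behind it with open fingers squared to the heater front.

```bash
python3 -m jog '[[[0,0,-0.3],-1,85],[[0,0,0],-1,85],[[0.6,0.6,0],0,85],[[0,1,0],0,85],[[0,1,0],0,85],[[0,1,0],0,85],[[0,1,0],0,85],[[0,1,0],0,85]]'
python3 -m jog '[[[0,0,0.6],0,85],[[0,0,0.65],0,85],[[0,0,0],0,85]]'
python3 rack.py t6.png
```

```text
time: 8.4
tool_pos: [0.4673, 0.2227, 0.0742]
ee_rot: [[-1.0, -0.026, 0.001], [-0.026, 1.0, 0.001], [-0.001, 0.001, -1.0]]
wrist_force: [0.6, -1.0, 0.6]
grip_width: 0.0852
gripper_force: 0.0
time: 8.7
tool_pos: [0.4647, 0.22, 0.0214]
ee_rot: [[-1.0, -0.027, -0.005], [-0.027, 1.0, -0.003], [0.006, -0.003, -1.0]]
wrist_force: [-0.3, -0.1, 0.0]
grip_width: 0.0853
gripper_force: 0.0
rack z 0.0503 c 570.1427001953125 210.21969604492188 size (172.79837036132812, 95.36126708984375) yaw -0.155
```

```bash
python3 -m jog '[[[-0.4,0,0],0,85],[[-0.35,0,0],0,85],[[-0.35,0,0],0,85],[[-0.35,0,0],0,85],[[-0.35,0,0],0,85],[[-0.3,0,0],0,85],[[-0.2,0,0],0,85],[[0,0,0],0,85]]'
python3 rack.py t7.png
```

```text
time: 9.55
tool_pos: [0.5609, 0.2221, 0.025]
ee_rot: [[-1.0, -0.024, 0.002], [-0.024, 1.0, 0.001], [-0.002, 0.001, -1.0]]
wrist_force: [-0.1, -0.9, 0.3]
grip_width: 0.0851
gripper_force: 0.0
rack z 0.0503 c 622.04736328125 191.69107055664062 size (93.40618896484375, 116.5118637084961) yaw 0.021
```

```bash
python3 -m jog '[[[-0.2,0,0],0,85],[[-0.15,0,0],0,85],[[-0.1,0,0],0,85],[[-0.05,0,0],0,85],[[-0.05,0,0],0,85],[[0,0,0],0,85]]'
python3 rack.py t8.png
```

```text
time: 10.2
tool_pos: [0.5815, 0.2225, 0.0243]
ee_rot: [[-1.0, -0.025, 0.001], [-0.025, 1.0, 0.0], [-0.001, 0.0, -1.0]]
wrist_force: [-0.5, 0.3, -0.3]
grip_width: 0.0849
gripper_force: 0.1
rack z 0.0503 c 641.1087646484375 188.781005859375 size (91.41637420654297, 109.34020233154297) yaw 0.02
```

```bash
python3 -m jog '[[[-0.05,0,0],0,85],[[-0.05,0,0],0,85],[[0,0,0],0,85]]'
python3 -m jog '[[[-0.05,0,0],0,85],[[0,0,0],0,85]]'
python3 -m jog '[[[-0.05,0,0],0,85],[[0,0,0],0,85]]'
```

```text
time: 10.55
tool_pos: [0.5843, 0.2226, 0.0242]
ee_rot: [[-1.0, -0.024, -0.002], [-0.024, 1.0, 0.0], [0.002, 0.0, -1.0]]
wrist_force: [-3.5, 0.2, 3.1]
grip_width: 0.0848
gripper_force: 1.9
time: 10.75
tool_pos: [0.5844, 0.2227, 0.024]
ee_rot: [[-1.0, -0.024, -0.006], [-0.024, 1.0, -0.0], [0.006, -0.0, -1.0]]
wrist_force: [-7.4, 1.1, 4.8]
grip_width: 0.0852
gripper_force: 3.9
time: 10.95
tool_pos: [0.5845, 0.2228, 0.0237]
ee_rot: [[-1.0, -0.024, -0.01], [-0.024, 1.0, -0.0], [0.01, -0.0, -1.0]]
wrist_force: [-11.3, 1.0, 7.8]
grip_width: 0.0847
gripper_force: 5.8
```

The rack is now hard against the heater (force rises, no motion). I'll back off and look.

```bash
python3 -m jog '[[[0.2,0,0],0,85],[[0.5,0,0],0,85],[[0.9,0,0],0,85],[[0,0,-1],0,85],[[0,-0.8,-0.9],0,85],[[0,-1,0],0,85],[[0,-1,0],0,85],[[0,-1,0],0,85]]'
python3 -m jog '[[[0,-1,0],0,85],[[0,0,0],0,85]]'
python3 rack.py t9.png
python3 - <<'E'
from h import *
f=grab_frame("top");P=cloud(f);P0=np.load("top.npy")
for c in (235,250,265):
    print([tuple(np.round(P[rr,c]*1000).astype(int).tolist()) for rr in range(145,172,3)])
a=cv2.resize(f["color"][90:240,170:350],None,fx=4,fy=4,interpolation=cv2.INTER_CUBIC); cv2.imwrite("pics/t9c.png",a[:,:,::-1])
for n,(u,v) in dict(flask=(372,150),bottle=(402,187),timer=(420,287),heater=(245,90)).items(): print(n,np.round((P-P0)[v,u]*1000))
E
```

```text
time: 11.75
tool_pos: [0.5302, 0.0676, 0.1012]
ee_rot: [[-1.0, -0.025, 0.004], [-0.025, 1.0, 0.0], [-0.004, 0.0, -1.0]]
wrist_force: [0.0, -0.0, 0.1]
grip_width: 0.0848
gripper_force: 0.0
time: 11.95
tool_pos: [0.5307, 0.0213, 0.1011]
ee_rot: [[-1.0, -0.014, 0.004], [-0.014, 1.0, -0.004], [-0.003, -0.004, -1.0]]
wrist_force: [-0.9, -0.9, -0.4]
grip_width: 0.0846
gripper_force: 0.0
rack z 0.0504 c 643.0606689453125 220.84933471679688 size (92.19623565673828, 173.04299926757812) yaw 0.024
[(726, 251, 45), (719, 251, 41), (711, 250, 42), (705, 251, 37), (697, 251, 35), (686, 247, 50), (689, 257, 5), (670, 246, 51), (663, 246, 49)]
[(727, 212, 45), (720, 212, 41), (713, 212, 39), (705, 212, 40), (697, 212, 38), (685, 208, 54), (678, 208, 52), (671, 208, 51), (664, 208, 46)]
[(728, 174, 44), (720, 173, 44), (713, 174, 40), (706, 173, 39), (698, 173, 39), (687, 171, 49), (690, 178, 5), (672, 170, 50), (664, 170, 49)]
flask [ 1. -0. -3.]
bottle [-1.  1.  3.]
timer [-0. -1. -3.]
heater [-0. -0.  1.]
```

View pics/t9c.png

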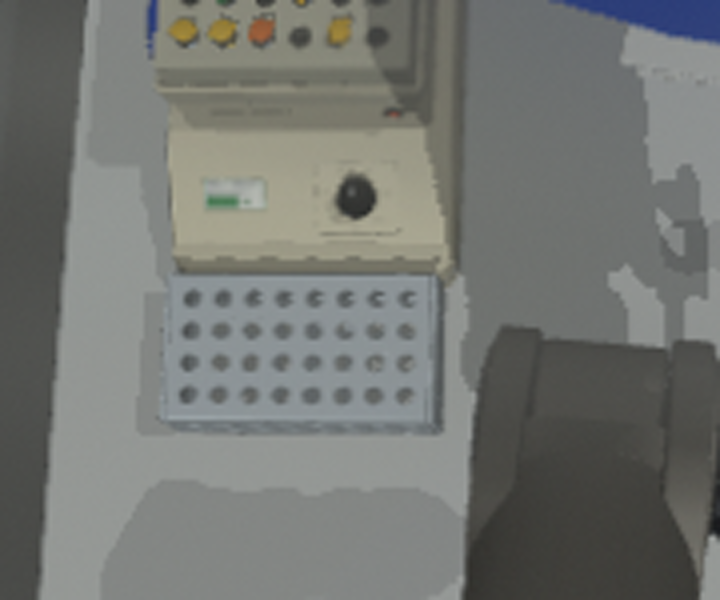

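The crop shows the rack, micro-side up, flush along the heater front (edge near row 272). It spans columns 165–442 against the heater's 172–455. The two middles are about 4 mm apart, the heater, flask, bottle and timer haven't moved, and the arm is clear. Handing in.

```bash
python3 -c "
from bench import job_done; print(job_done())"
```

```text
the job is handed in; nothing more can be done
None
```

I tipped the rack microtube side up and slid it flush against the heater's front, about 4 mm off centre by the overhead camera; the heater, flask, bottle and timer measured unmoved, I did not re-measure the other items (the arm kept clear of them), and the job is handed in with no verdict shown.

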